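# Height-gate check of a sample tube rack

### The job

The sample tubes in the blue rack are standing proud: press each one gently down until its orange cap sits on the rack, then slide the rack nose first into the lane and under the red bridge bar, to check that it clears the height limit. Do not force the rack against the gate; push it on until you feel it butt firmly but gently against the rubber tip of the end stop, leave it there with the tubes seated, and disturb nothing else on the bench.

Things in the scene. Friction and masses are not known exactly. Their poses are not given: they have to be found in the camera images.
- gauge: height gate screwed to the bench. Origin on the bench below the bridge bar, midway between the rails; x = direction of travel, z up. Aluminium rails 16 mm high, inner faces 34 mm apart, from x -85 to +131 mm. The lane's floor is the bench (no step). Rails, lugs, posts (97 mm high, at x 0) and feet stay within 51 mm of the centre line. No part of it may be loaded by rack or tubes with over 15 N.
- lane_mouth (a point): on the bench, mid-lane, at the outer end of the flared mouth, 119 mm before the bar; axes as the gate's. The mouth is 48 mm wide here and narrows to 34 mm at 85 mm before the bar
- bar_mid (a point): middle of the underside of the red bridge bar, 85 mm above the bench; axes as the gate's. The bar is 14 mm along the lane, 90 mm across, 12 mm thick (top 97 mm, screw heads 101 mm above the bench)
- stop: fixed aluminium bracket of the end stop, 46 mm high; origin on the bench at the foot of its face, 170 mm beyond the bar, x on along the lane. From the face a steel screw with a black rubber tip (20 mm across, axis 26 mm up) sticks out 13 to 43 mm towards the rack. Its setting differs each run and is not in the reported poses: find it by feel. Rigid; butt the rack with 3 to 15 N.
- rack: loose blue rack with four tubes, 0.3 to 0.5 kg in all, sliding on the bench. Origin on its underside, x to its nose, z up; from x -176 (tail) to +66 mm (nose), 30 mm wide. Tube block x -60 to +66 mm, deck 66 mm high; a flat tongue 10 mm high runs behind it. Starts before the mouth, up to 25 mm off line and 0.2 rad askew. Nose on the tip: origin 61 to 91 mm beyond the bar.
- handle (a point): centre of the top edge of the rack's handle, at rack x -150 mm, 62 mm above the bench; axes as the rack's. An upright plate 14 mm thick (across the rack), 40 mm long, standing on the tongue, free on both sides: grip it from above or push its tail end. In front of it a strut 12 mm thick and 35 mm high spans rack x -131 to -119 mm
- tube1: tube nearest the nose (rack x +45 mm): white, orange cap 20 mm across, 16 mm high. Origin: centre of the cap's top. Slides only up and down in a rubber ring that holds it anywhere with about 4.5 N of friction, no spring-back. Home (rigid seat): cap on the deck, top 82 mm above the bench, 3 mm under the bar's height; starts 5 to 12 mm higher. Over 25 N on a tube damages it.
- tube2: second tube, at rack x = +15 mm; same as tube1
- tube3: third tube, at rack x = -15 mm; same as tube1
- tube4: fourth tube, nearest the handle, at rack x = -45 mm; same as tube1
- gel_tank: bystander: clear green gel tank, 160 x 100 x 72 mm, origin centre of its underside
- bottle: bystander: clear bottle with an orange cap, 66 mm across, 150 mm high, origin centre of its underside
- tip_box: bystander: pipette tip box with a yellow top, 75 x 105 x 56 mm, origin centre of its underside
- comb: bystander: black gel comb lying flat, 36 x 110 x 10 mm, origin on its underside in the middle of its back bar
There are look-alikes about, which are no part of the job. There is more than one size of the rack; the job needs the larger.

How it is judged:
On the way, in this order (a step that is already met when the one before it is completed fails the run):
1. all four tubes are pressed home, caps within 1.5 mm of the deck (z of each of tube1, tube2, tube3, tube4 in the frame of rack below 0.0835 m), for 0.2 s.
2. the rack lies in the lane with its first two tubes past the bridge bar (x of rack in the frame of gauge between 0 and 0.055 m and y of rack in the frame of gauge between -0.004 and 0.004 m and height (world z) of rack below 0.004 m), for 0.1 s.
3. the rack is butted against the end stop's rubber tip with at least 3 N (contact force between rack and stop above 3 N), for 0.2 s.
At the end, for the whole second after the job is handed in: The rack lies flat and at rest in the lane with its nose within 3 mm of the end stop's rubber tip, all four tubes beyond the bridge bar and seated to within 1.5 mm of home (all of step 1 and x of rack in the frame of gauge above 0.057 m and horizontal distance between rack and buffer_c0 below 0.073 m and y of rack in the frame of gauge between -0.004 and 0.004 m and height (world z) of rack below 0.003 m and angle between rack's own z axis and vertical below 0.03 rad and linear speed of rack below 0.01 m/s); the robot touches nothing.
It fails at once if the rack or its tubes are forced against the gate (rails, posts, bar or stop) with more than 15 N (contact force between rack and gauge above 15 N).
It fails at once if a tube is pressed, squeezed or struck with more than 25 N (contact force between any of tube1, tube2, tube3, tube4 and anything else above 25 N).
It fails at once if the rack is tipped over (angle between rack's own z axis and vertical above 0.35 rad).
It fails at once if a bystander is moved by more than 15 mm (distance of any of gel_tank, bottle, tip_box, comb from where it was at the start of the episode above 0.015 m).
It also fails if it takes over 72 s, if anything falls off the work surface, if the arm or the gripper's body presses on something with over 40 N, if the wrist force passes 120 N, or if a joint passes its speed limit or range.

### The arm

A 6-joint arm with a two-finger parallel gripper is mounted at the origin on the work surface. World frame = base frame: x ahead of the robot, y to its left, z up, the work surface at z = 0. Lengths are in m, angles in rad, forces in N, time in s.
With the tool pointing down it reaches from about 0.225 to 0.725 m from the base axis. Payload 3.1 kg.
Tool frame: the origin (TCP) lies at the very end of the fingers, on their centre line; the grasp point (between the pads) lies 19 mm behind it (robot.tcp_to_grasp is the distance from the TCP to the grasp point, in m); z points along the fingers, y is the line along which they close (so a half turn about z gives the same grasp; the last joint's range is limited). The gripper opens to 85 mm and grips with 20 to 120 N. Pads are 22 mm wide; open, the fingers measure 114 mm over their backs; the gripper's body (76 mm by 85 mm) begins 54 mm behind the grasp point. The pads swing forward as they close: fully open they stand 13 mm farther back than shut.
Start: joints at [1.013, 0.048, 0.099, 1.622, 0, 1.443], TCP at [0.219, 0.477, 0.231] pointing down, gripper open.
Joint ranges: [-2.91, 2.91], [-0.99, 1.94], [-1.21, 1.42], [-2.12, 2.29], [-1.49, 1.47], [-3.14, 3.14]. Speed limits (rad/s): [2.79, 2.79, 3.14, 3.14, 3.14, 3.14].

### API

Orientations are given as a unit quaternion [x, y, z, w].
In Python, from station import robot, viewer, nets gives the robot as it stands. The module is installed in compiled form; this text tells all that it offers.
- The arm moves only by the tool send_rows, never from a script. Its argument "increments" is one flat list of numbers, 7 for each row, row after row: the shift along the world's x, y, z in mm, then the turn, a rotation vector about the world's x, y, z in rad, then the opening, from 0 (shut) to 1 (fully open). A call has 1 to 20 rows; each row shifts and turns the commanded pose from where the row before left it; what a row does not reach is not made up. A row lasts 1/8 s, in which the tool goes at most 62.5 mm and 10.7 degrees, less where a joint would pass 70% of its speed; a pose out of reach is approached as far as the arm can. A call is refused whole if a number of a shift passes 62.5 or a number of a turn 0.188, either way. A call with a gripper value outside its range is refused whole. The fingers move at their own pace and stop on an object; "newtons" is the grip in N (left out, the last holds). Time passes only in rows, so rows that do not move let the fingers close. It gives the time, the measured TCP pose, the force, the opening and the grip force at its end, in the units of the state.
- robot.state(): the state, without advancing time (a new reading comes with each control period).
- viewer.grab_frame(name): name is "scene" or "top" or "wrist"; returns (picture, depth): 420x560x3 uint8, red, green, blue; 420x560 float32, m along the optical axis (not along the pixel's ray), 0 where there is no reading.
- viewer.camera_model(name): a dict with "fx", "fy", "cx", "cy" (pixels), "k1" (the pictures are not rectified: a ray, as slopes to the right and down, at radius r is drawn at 1 + k1 r^2 times it, then the intrinsics apply), "extrinsics" (4x4, takes a point from camera to world coordinates). Camera axes: x right, y up, looking along -z (the intrinsics and any distortion apply to the point x, -y, -z); pixel columns grow to the right and rows downward; lengths in m; the calibration is good to about 2 mm. A picture is of the moment at which its call begins: read the wrist's pose just before it. camera_model takes no time and is no camera call; for the wrist camera it gives the pose at the moment of the call.
- robot.close_job(): hands the job in; it is judged then, once.
Trained networks look in the newest picture that a camera, given by its name, has taken for a name from the list of things; names that differ only in an ending like _2 or _b are one class to them, and where a whole thing is asked for, a point or a joint stands for the part that bears it (a point fixed in the world has none). Each returns a list of dicts, best first, with "conf" (0 to 1); they miss things now and then, are a little off and sometimes report something else, mostly with a low value. They report only what shows in the picture. A call takes as long as a camera call. They do not tell look-alikes from the thing itself.
- nets.regions_of(camera, thing): "mask" (420x560 bool, what is visible of it).
- nets.mark_of(camera, thing): "centre" ([x, y, z] in m, in the coordinates of the camera as it stood for that picture, good to about 4 mm: a listed point, or the origin of a listed thing).
The state is a dict: "time_s": time; "joint_pos": joint angles; "dq": joint speeds; "tau": joint torques, N m; "eef_pos": TCP position; "tool_rot": TCP orientation; "contact_force": force on the tool from outside, world axes, zero at the start; "torque": the same for the moment, N m; "grip_width": finger opening in m; "grasp_force": force on a finger pad.
Only numpy, scipy, OpenCV 4.12 (cv2) and the standard library are available. Lean on these libraries where they do the work, as an engineer would, in place of code of your own. Each camera call takes 0.05 s, during which the arm holds its last target. There are 200 camera calls.

## Working session

There is one attempt and no reset: what is moved stays moved. The work goes in short steps, Python scripts to look and compute and a tool call to move; the robot and the scene stay as the last step left them, time stands still between calls to the robot, and variables do not carry over. Pictures are saved under pics/ and viewed, at most 10 in all, crops included, and the job is handed in when it is done.

Besides the shell and the picture viewer there is one more tool, called as name(argument=value, ...) on one line, values as JSON. send_rows: Moves the arm, as the interface text tells. Its arguments: {"type":"object","properties":{"increments":{"type":"array"},"newtons":{"type":"number"}},"required":["increments"]}

```bash
mkdir -p pics; cat > h.py <<'E'
import numpy as np, cv2
from station import robot, viewer, nets
def grab(n,fn=None):
    M=viewer.camera_model(n); p,d=viewer.grab_frame(n)
    if fn: cv2.imwrite('pics/'+fn,p[:,:,::-1])
    return p,d,M
def world(M,c):
    return (np.array(M['extrinsics'])@np.r_[c,1])[:3]
def pix(M,w):
    c=np.linalg.inv(M['extrinsics'])@np.r_[w,1]; x,y=c[0]/-c[2],-c[1]/-c[2]; s=1+M['k1']*(x*x+y*y)
    return np.array([M['fx']*x*s+M['cx'],M['fy']*y*s+M['cy']])
def cloud(M,d):
    v,u=np.mgrid[:d.shape[0],:d.shape[1]]
    K=np.array([[M['fx'],0,M['cx']],[0,M['fy'],M['cy']],[0,0,1.]])
    q=cv2.undistortPoints(np.stack([u,v],-1).reshape(-1,1,2).astype(float),K,np.array([M['k1'],0,0,0.])).reshape(*d.shape,2)
    c=np.stack([q[...,0]*d,-q[...,1]*d,-d,np.ones_like(d)],-1)
    return (c@np.array(M['extrinsics']).T)[...,:3]
E
python3 - <<'E'
from h import *
for n in ['scene','top']:
    p,d,M=grab(n,n+'.png')
    for t in ['gauge','rack','handle','lane_mouth','bar_mid','stop','tube1','gel_tank','bottle','tip_box','comb']:
        for r in nets.mark_of(n,t)[:6]:
            w=world(M,r['centre']); print(n,t,round(r['conf'],2),w.round(3),pix(M,w).round())
print(robot.state())
E
```

```text
scene gauge 0.84 [ 0.548  0.077 -0.006] [267. 204.]
scene gauge 0.2 [ 0.542  0.241 -0.003] [297. 160.]
scene rack 0.97 [ 0.558 -0.134 -0.   ] [222. 268.]
scene rack 0.91 [ 0.667 -0.185 -0.002] [251. 308.]
scene handle 0.95 [ 0.545 -0.28   0.059] [173. 303.]
scene handle 0.65 [ 0.777 -0.192  0.045] [297. 326.]
scene handle 0.6 [ 0.544  0.244 -0.004] [298. 160.]
scene lane_mouth 0.79 [ 0.552 -0.051 -0.003] [240. 241.]
scene bar_mid 0.69 [0.551 0.076 0.084] [267. 180.]
scene stop 0.57 [ 0.545  0.244 -0.001] [298. 159.]
scene tube1 0.68 [ 0.551 -0.153  0.088] [211. 250.]
scene tube1 0.67 [ 0.566 -0.088  0.088] [234. 231.]
scene tube1 0.67 [ 0.559 -0.124  0.087] [221. 242.]
scene tube1 0.63 [ 0.705 -0.182  0.056] [267. 302.]
scene tube1 0.54 [ 0.631 -0.181  0.06 ] [237. 284.]
scene tube1 0.53 [ 0.68  -0.181  0.06 ] [257. 295.]
scene gel_tank 0.94 [ 0.709  0.045 -0.002] [320. 239.]
scene gel_tank 0.3 [ 0.415  0.124 -0.001] [232. 170.]
scene bottle 0.67 [0.415 0.128 0.002] [233. 168.]
scene bottle 0.58 [ 0.556 -0.154  0.085] [212. 252.]
scene tip_box 0.89 [ 0.647  0.236 -0.003] [332. 176.]

[... 1025 characters left out ...]
oint_pos': array([ 1.01314905e+00,  4.80140781e-02,  9.92114136e-02,  1.62201459e+00,
       -9.43909778e-06,  1.44303513e+00]), 'dq': array([ 5.51276428e-05, -3.23594154e-04,  2.41980136e-04,  6.59350631e-04,
       -1.00255951e-03,  2.51173300e-04]), 'tau': array([ 9.83980726e-05, -3.38649917e+01,  3.20158517e+01,  1.28161373e-03,
       -2.09100913e-04,  3.26876958e-06]), 'eef_pos': array([0.21879342, 0.47722583, 0.23130996]), 'tool_rot': array([ 2.13291781e-01,  9.76988544e-01, -1.14421745e-05,  9.28571324e-07]), 'contact_force': array([-0.52721211, -0.9588731 ,  0.44110377]), 'torque': array([ 0.03137957, -0.05594612,  0.00967416]), 'grasp_force': 0.0, 'grip_width': 0.08562420172414519}
```

```bash
python3 - <<'E'
from h import *
p,d,M=grab('top'); W=cloud(M,d)
q,_,_=grab('scene')
cv2.imwrite('pics/a.png',np.hstack([cv2.resize(q[130:350,140:380],(400,367)),cv2.resize(p[100:320,150:450],(400,367))])[:,:,::-1])
hsv=cv2.cvtColor(p,cv2.COLOR_RGB2HSV)
m=((hsv[...,0]<18)&(hsv[...,1]>140)&(hsv[...,2]>120)&(d>0)).astype(np.uint8)
n,l,s,c=cv2.connectedComponentsWithStats(m)
for i in range(1,n):
    if s[i,4]>15:
        w=W[l==i]; zt=np.percentile(w[:,2],90); t=w[w[:,2]>zt-.006]; print('orange',c[i].round(),s[i,4],t.mean(0).round(4),zt.round(4))
b=(hsv[...,0]>95)&(hsv[...,0]<130)&(hsv[...,1]>100)&(d>0)
n,l,s,c=cv2.connectedComponentsWithStats(b.astype(np.uint8))
for i in range(1,n):
    if s[i,4]>30:
        w=W[l==i]; print('blue',c[i].round(),s[i,4],w.min(0).round(3),w.max(0).round(3))
E
```

```text
orange [364. 154.] 23 [ 0.7004 -0.1835  0.0612] 0.0637
orange [236. 164.] 25 [0.6775 0.1168 0.0718] 0.0737
orange [364. 163.] 23 [ 0.6783 -0.1822  0.0614] 0.063
orange [364. 172.] 24 [ 0.6559 -0.1812  0.0613] 0.0629
orange [364. 181.] 24 [ 0.6336 -0.1797  0.0615] 0.0635
orange [254. 215.] 162 [0.5508 0.0734 0.0965] 0.0987
orange [328. 210.] 51 [ 0.5626 -0.0907  0.0882] 0.0904
orange [341. 211.] 52 [ 0.5593 -0.1206  0.0868] 0.0891
orange [354. 212.] 51 [ 0.556  -0.1492  0.0874] 0.0898
orange [367. 213.] 51 [ 0.5531 -0.1795  0.0906] 0.0928
orange [227. 275.] 144 [0.4181 0.1279 0.1499] 0.1522
blue [183.  27.] 7332 [ 1.115  0.078 -0.712] [ 1.438  0.589 -0.253]
blue [360. 155.] 602 [ 0.618 -0.204 -0.004] [ 0.813 -0.168  0.055]
blue [367. 219.] 1150 [ 0.526 -0.319 -0.005] [ 0.592 -0.069  0.071]
```

View pics/a.png

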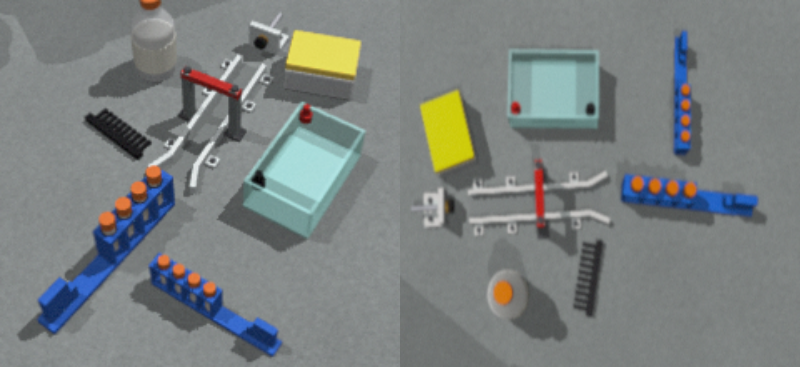

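Both racks are in view. In the top picture, the rack at (341,217) has a 30 mm cap pitch and caps about 88 mm high. The one at (357,173) has a 22 mm pitch and caps about 61 mm high. The listed tubes sit at x ±15 and ±45 mm, so the first rack, at (0.558,-0.135) with its nose to the lane, is the larger one the job needs. The enlarged crop confirms this. I'll move above it for a close look.

send_rows(increments=[27, -44, 10, 0, 0, -0.178, 0, 27, -44, 10, 0, 0, -0.178, 0, 27, -44, 10, 0, 0, -0.178, 0, 27, -44, 10, 0, 0, -0.178, 0, 27, -44, 10, 0, 0, -0.178, 0, 27, -44, 10, 0, 0, -0.178, 0, 27, -44, 10, 0, 0, -0.178, 0, 27, -44, 10, 0, 0, 0, 0, 27, -44, 10, 0, 0, 0, 0, 27, -44, 10, 0, 0, 0, 0, 27, -44, 10, 0, 0, 0, 0, 27, -44, 10, 0, 0, 0, 0, 0, 0, 0, 0, 0, 0, 0, 0, 0, 0, 0, 0, 0, 0])

```text
time_s: 3.05
eef_pos: [0.5425, -0.0506, 0.3511]
tool_rot: [0.743, 0.669, -0.0, -0.001]
contact_force: [-0.1, 1.2, 0.7]
grip_width: 0.0002
grasp_force: 0.0
```

```bash
python3 - <<'E'
from h import *
s=robot.state(); print(s['eef_pos'],s['tool_rot'],s['joint_pos'].round(2),s['contact_force'])
p,d,M=grab('wrist','w1.png'); W=cloud(M,d); np.savez('w1.npz',p=p,W=W)
for t in ['gauge','rack','handle','lane_mouth','bar_mid','stop','tube1']:
    for r in nets.mark_of('wrist',t)[:5]:
        w=world(M,r['centre']); print(t,round(r['conf'],2),w.round(4),pix(M,w).round())
E
```

```text
[ 0.54253592 -0.05060977  0.35108641] [ 7.43403884e-01  6.68842546e-01 -8.43538458e-05 -5.53647333e-04] [-0.22  0.17  0.48  1.88  0.    1.46] [-0.13643103  1.15034803  0.69352572]
gauge 0.93 [ 0.5522  0.072  -0.0011] [274.  71.]
gauge 0.21 [ 0.4388 -0.0242 -0.002 ] [203. 150.]
rack 0.91 [ 0.5628 -0.1341 -0.003 ] [295. 214.]
rack 0.62 [ 0.6661 -0.1822  0.0022] [365. 238.]
handle 0.55 [ 0.7765 -0.1864  0.0507] [450. 245.]
handle 0.34 [ 0.5639 -0.1353 -0.0043] [296. 214.]
handle 0.23 [0.7101 0.0527 0.0025] [391.  74.]
handle 0.16 [ 0.4392 -0.0229  0.0017] [202. 150.]
lane_mouth 0.87 [ 5.573e-01 -4.340e-02  4.000e-04] [286. 155.]
bar_mid 0.57 [0.5521 0.0755 0.0843] [272.  59.]
tube1 0.74 [ 0.5622 -0.093   0.0905] [296. 204.]
tube1 0.73 [ 0.5575 -0.1538  0.0884] [296. 250.]
tube1 0.61 [ 0.6801 -0.1825  0.0631] [386. 253.]
tube1 0.56 [ 0.5612 -0.1185  0.0892] [297. 224.]
tube1 0.55 [ 0.6366 -0.1764  0.0643] [354. 252.]
```

View pics/w1.png

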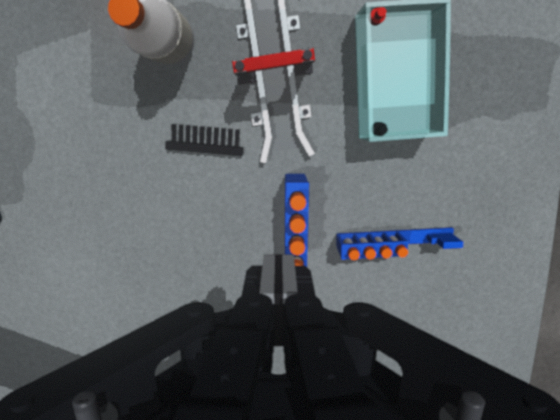

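The wrist picture shows the gate with its bar at (273,60), the mouth at about (286,155), the big rack's caps at about (297,203), (297,225) and (297,247), and the small rack at (380,245). Next I'll fit the rails and caps.

```bash
cat >> h.py <<'E'
def measure(p,W,rack=True):
    hsv=cv2.cvtColor(p,cv2.COLOR_RGB2HSV); x,y,z=W[...,0],W[...,1],W[...,2]
    m=(z>.011)&(z<.022)&(y>-.012)&(y<.20)&(x>.50)&(x<.60)&(hsv[...,1]<60)&(hsv[...,2]>140)
    # per-y bins: rail left/right centre
    cs=[]
    for yb in np.arange(-.012,.20,.004):
        s=m&(abs(y-yb)<.002); xs=x[s]
        if len(xs)<4: continue
        mid=(xs.min()+xs.max())/2; a,b=xs[xs<mid],xs[xs>mid]
        if len(a)<2 or len(b)<2: continue
        a,b=np.median(a),np.median(b); 
        if .034<b-a<.046: cs.append((yb,(a+b)/2,b-a))
    cs=np.array(cs); k=np.polyfit(cs[:,0],cs[:,1],1); r=cs[:,1]-np.polyval(k,cs[:,0]); g=abs(r)<.002
    k=np.polyfit(cs[g,0],cs[g,1],1)
    print('lane x = %.4f + %.4f*y'%(k[1],k[0]),'n',g.sum(),'rms',r[g].std().round(4),'w',np.median(cs[:,2]).round(4),'yrange',cs[0,0],cs[-1,0])
    m=((hsv[...,0]<18)&(hsv[...,1]>140)&(hsv[...,2]>120)&(z>.05)).astype(np.uint8)
    n,l,s,c=cv2.connectedComponentsWithStats(m)
    for i in range(1,n):
        if s[i,4]>40:
            w=W[l==i]; zt=np.percentile(w[:,2],80); t=w[w[:,2]>zt-.004]; print('orange',c[i].round(),s[i,4],((t.max(0)+t.min(0))/2).round(4),'z',np.median(t[:,2]).round(4))
    m=((hsv[...,0]<6)|(hsv[...,0]>172))&(hsv[...,1]>150)&(z>.09)&(z<.105)
    if m.sum()>20: w=W[m]; print('bar',((w.max(0)+w.min(0))/2).round(4),w.mean(0).round(4))
E
python3 - <<'E'
from h import *
f=np.load('w1.npz'); measure(f['p'],f['W'])
p,d,M=grab('top'); print('top'); measure(p,cloud(M,d))
E
```

```text
lane x = 0.5561 + -0.0457*y n 31 rms 0.0003 w 0.0416 yrange -0.012 0.156
orange [124.  11.] 678 [0.4792 0.0786 0.3204] z 0.1499
orange [379.  13.] 120 [0.6794 0.116  0.0714] z 0.072
orange [273.  60.] 730 [0.5523 0.0503 0.2944] z 0.0971
orange [297. 202.] 189 [ 0.565  -0.091   0.0884] z 0.089
orange [297. 224.] 183 [ 0.5618 -0.1211  0.0873] z 0.0878
orange [297. 246.] 179 [ 0.5585 -0.0698  0.2896] z 0.0883
orange [386. 252.] 83 [ 0.6804 -0.1828  0.061 ] z 0.0616
orange [402. 251.] 83 [ 0.6315 -0.0852  0.2762] z 0.0615
orange [353. 254.] 87 [ 0.6359 -0.1808  0.0614] z 0.062
orange [370. 253.] 81 [ 0.6579 -0.1818  0.0616] z 0.0618
bar [0.5529 0.0727 0.0959] [0.5531 0.0726 0.0971]
top
lane x = 0.5541 + -0.0448*y n 38 rms 0.0004 w 0.0422 yrange 0.008 0.19999999999999998
orange [254. 215.] 155 [0.4848 0.0536 0.6088] z 0.0967
orange [227. 275.] 146 [0.4183 0.1285 0.1512] z 0.15
bar [0.5447 0.0737 0.0971] [0.5491 0.073  0.0967]
```

send_rows(increments=[4, -8, -50, 0, 0, 0, 0, 4, -8, -50, 0, 0, 0, 0, 4, -8, -50, 0, 0, 0, 0, 4, -8, -50, 0, 0, 0, 0, 5, -8, -45, 0, 0, 0, 0, 0, 0, 0, 0, 0, 0, 0, 0, 0, 0, 0, 0, 0, 0])

```text
time_s: 4.38
eef_pos: [0.5645, -0.0907, 0.1082]
tool_rot: [0.743, 0.669, 0.001, 0.001]
contact_force: [0.1, 0.3, 1.1]
grip_width: 0.0001
grasp_force: 0.0
```

send_rows(increments=[0, 0, -4, 0, 0, 0, 0, 0, 0, -4, 0, 0, 0, 0, 0, 0, -3, 0, 0, 0, 0, 0, 0, -3, 0, 0, 0, 0, 0, 0, -3, 0, 0, 0, 0, 0, 0, -2, 0, 0, 0, 0, 0, 0, -2, 0, 0, 0, 0, 0, 0, -1, 0, 0, 0, 0, 0, 0, 0, 0, 0, 0, 0])

```text
time_s: 5.5
eef_pos: [0.5638, -0.0907, 0.0845]
tool_rot: [0.743, 0.669, 0.0, 0.0]
contact_force: [-1.8, 0.6, 4.5]
grip_width: -0.0001
grasp_force: 2.2
```

send_rows(increments=[0, 0, -0.8, 0, 0, 0, 0, 0, 0, -0.7, 0, 0, 0, 0, 0, 0, 0, 0, 0, 0, 0])

```text
time_s: 5.88
eef_pos: [0.5637, -0.0907, 0.0827]
tool_rot: [0.743, 0.669, -0.0, -0.0]
contact_force: [-1.2, 1.0, 3.3]
grip_width: 0.0002
grasp_force: 2.0
```

send_rows(increments=[0, 0, -0.5, 0, 0, 0, 0, 0, 0, 0, 0, 0, 0, 0])

```text
time_s: 6.12
eef_pos: [0.5638, -0.0907, 0.0822]
tool_rot: [0.743, 0.669, 0.0, -0.0]
contact_force: [-1.0, -0.0, 4.1]
grip_width: 0.0001
grasp_force: 2.0
```

send_rows(increments=[0, 0, -0.5, 0, 0, 0, 0, 0, 0, 0, 0, 0, 0, 0])

```text
time_s: 6.38
eef_pos: [0.5639, -0.0908, 0.0821]
tool_rot: [0.743, 0.669, 0.0, 0.0]
contact_force: [-0.9, 1.4, 5.4]
grip_width: -0.0004
grasp_force: 2.6
```

send_rows(increments=[0, 0, 16, 0, 0, 0, 0, -3.3, -30, 0, 0, 0, 0, 0, 0, 0, 0, 0, 0, 0, 0, 0, 0, -5, 0, 0, 0, 0, 0, 0, -3, 0, 0, 0, 0, 0, 0, -2, 0, 0, 0, 0, 0, 0, -2, 0, 0, 0, 0, 0, 0, -2, 0, 0, 0, 0, 0, 0, -1, 0, 0, 0, 0, 0, 0, -0.6, 0, 0, 0, 0, 0, 0, -0.4, 0, 0, 0, 0, 0, 0, 0, 0, 0, 0, 0])

```text
time_s: 7.88
eef_pos: [0.5606, -0.1202, 0.0821]
tool_rot: [0.743, 0.669, 0.001, -0.0]
contact_force: [-0.7, 3.5, 4.6]
grip_width: -0.0001
grasp_force: 2.8
```

send_rows(increments=[0, 0, 16, 0, 0, 0, 0, -3.3, -29.5, 0, 0, 0, 0, 0, 0, 0, 0, 0, 0, 0, 0, 0, 0, -5, 0, 0, 0, 0, 0, 0, -3, 0, 0, 0, 0, 0, 0, -2, 0, 0, 0, 0, 0, 0, -2, 0, 0, 0, 0, 0, 0, -2, 0, 0, 0, 0, 0, 0, -1, 0, 0, 0, 0, 0, 0, -0.6, 0, 0, 0, 0, 0, 0, -0.4, 0, 0, 0, 0, 0, 0, 0, 0, 0, 0, 0])

```text
time_s: 9.38
eef_pos: [0.5573, -0.1498, 0.0822]
tool_rot: [0.743, 0.669, 0.001, -0.0]
contact_force: [-0.2, 3.4, 6.4]
grip_width: 0.0004
grasp_force: 2.8
```

send_rows(increments=[0, 0, 16, 0, 0, 0, 0, -3.2, -29.5, 0, 0, 0, 0, 0, 0, 0, 0, 0, 0, 0, 0, 0, 0, -5, 0, 0, 0, 0, 0, 0, -3, 0, 0, 0, 0, 0, 0, -2, 0, 0, 0, 0, 0, 0, -2, 0, 0, 0, 0, 0, 0, -2, 0, 0, 0, 0, 0, 0, -1, 0, 0, 0, 0, 0, 0, -0.6, 0, 0, 0, 0, 0, 0, -0.4, 0, 0, 0, 0, 0, 0, 0, 0, 0, 0, 0])

```text
time_s: 10.88
eef_pos: [0.554, -0.1796, 0.0821]
tool_rot: [0.743, 0.669, 0.0, -0.0]
contact_force: [-1.4, -0.9, 6.2]
grip_width: 0.0001
grasp_force: 2.7
```

send_rows(increments=[0, 0, 50, 0, 0, 0, 0.3, 0, -10, 30, 0, 0, 0, 0.7, -4, -32, 0, 0, 0, 0, 0.8, -4, -32, 0, 0, 0, 0, 0.8, -4, -31, 0, 0, 0, 0, 0.8, 0, 0, 0, 0, 0, 0, 0.8])

```text
time_s: 11.62
eef_pos: [0.5412, -0.2864, 0.1599]
tool_rot: [0.744, 0.668, -0.0, -0.001]
contact_force: [-0.1, 1.1, 0.2]
grip_width: 0.0685
grasp_force: 0.0
```

```bash
python3 - <<'E'
from h import *
p,d,M=grab('wrist','w2.png'); W=cloud(M,d); measure(p,W)
p2,d2,M2=grab('top'); W2=cloud(M2,d2); print('top'); measure(p2,W2)
for n in ['scene','top']:
    M=viewer.camera_model(n)
    if n=='scene': grab(n)
    for r in nets.mark_of(n,'handle')[:3]: print(n,round(r['conf'],2),world(M,r['centre']).round(4))
cv2.imwrite('pics/w2.png',np.hstack([p[:,:,::-1][:, :400],cv2.resize(p2[160:270,340:440],(382,420))[:,:,::-1]]))
E
```

```text
Traceback (most recent call last):
  File "h.py", line 30, in measure
    cs=np.array(cs); k=np.polyfit(cs[:,0],cs[:,1],1); r=cs[:,1]-np.polyval(k,cs[:,0]); g=abs(r)<.002
                                  ~~^^^^^
IndexError: too many indices for array: array is 1-dimensional, but 2 were indexed
```

View pics/w2.png

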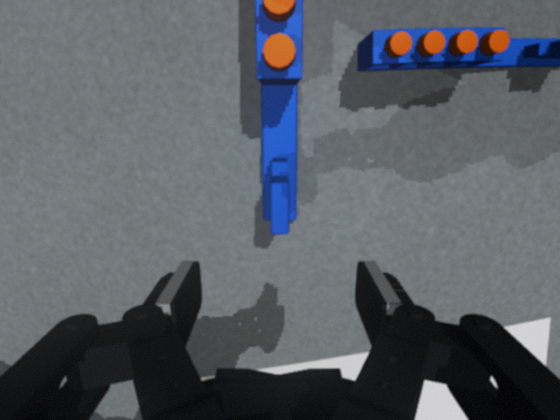

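The handle shows at (280,200), centred between the open fingers, with caps 3 and 4 above it at (280,5) and (280,50). I'll measure it from depth.

```bash
python3 - <<'E'
from h import *
p,d,M=grab('wrist'); W=cloud(M,d)
hsv=cv2.cvtColor(p,cv2.COLOR_RGB2HSV)
b=(hsv[...,0]>95)&(hsv[...,0]<130)&(hsv[...,1]>100)&(W[...,0]<.6)
for z0,z1 in [(.055,.07),(.028,.042),(.064,.07)]:
    m=b&(W[...,2]>z0)&(W[...,2]<z1)&((W[...,1]<-.21) if z1!=.07 or z0<.06 else True)
    w=W[m]; 
    if len(w): print(z0,len(w),np.percentile(w,2,0).round(4),np.percentile(w,98,0).round(4),np.median(w,0).round(4))
m=b&(W[...,2]>.058)&(W[...,2]<.066)&(W[...,1]<-.21); k=np.polyfit(W[m][:,1],W[m][:,0],1); print('handle slope',k)
E
```

```text
0.055 993 [ 0.5381 -0.3037  0.0587] [ 0.5529 -0.2658  0.0635] [ 0.5455 -0.2838  0.0621]
0.028 271 [ 0.5415 -0.2665  0.0318] [ 0.5539 -0.2546  0.041 ] [ 0.5479 -0.2606  0.0353]
0.064 2140 [ 0.5413 -0.1956  0.0645] [ 0.5723 -0.1489  0.0676] [ 0.556  -0.1688  0.0661]
handle slope [0.09575892 0.5726824 ]
```

send_rows(increments=[3, 1.5, -40, 0, 0, 0, 0.7, 0, 0, -40, 0, 0, 0, 0.6, 0, 0, -30, 0, 0, 0, 0.5, 0, 0, -18, 0, 0, 0, 0.5, 0, 0, 0, 0, 0, 0, 0.5])

```text
time_s: 12.35
eef_pos: [0.5439, -0.2817, 0.032]
tool_rot: [0.743, 0.669, -0.0, -0.002]
contact_force: [-0.1, -0.3, 0.8]
grip_width: 0.0425
grasp_force: 0.0
```

send_rows(increments=[0, 0, 0, 0, 0, 0, 0.3, 0, 0, 0, 0, 0, 0, 0.2, 0, 0, 0, 0, 0, 0, 0.1, 0, 0, 0, 0, 0, 0, 0, 0, 0, 0, 0, 0, 0, 0, 0, 0, 0, 0, 0, 0, 0], newtons=25)

```text
time_s: 13.1
eef_pos: [0.5456, -0.284, 0.0358]
tool_rot: [0.743, 0.669, 0.0, 0.001]
contact_force: [-3.0, 0.8, 6.3]
grip_width: 0.014
grasp_force: 24.7
```

```bash
cat >> h.py <<'E'
def rel():
    s=robot.state(); print('tcp',s['eef_pos'].round(4),s['tool_rot'].round(4),s['contact_force'].round(1))
    for n in ['top','wrist']:
        p,d,M=grab(n); W=cloud(M,d); print(n)
        try: measure(p,W)
        except Exception as e: print(e)
        hsv=cv2.cvtColor(p,cv2.COLOR_RGB2HSV); b=(hsv[...,0]>95)&(hsv[...,0]<130)&(hsv[...,1]>100)&(W[...,0]<.6)&(W[...,0]>.48)
        m=b&(W[...,2]>.060)&(W[...,2]<.07); w=W[m]
        if len(w)>20: print('deck/handle y',w[:,1].min().round(4),w[:,1].max().round(4))
E
python3 -c "
from h import *
rel()"
```

```text
tcp [ 0.5456 -0.284   0.0358] [7.432e-01 6.691e-01 1.000e-04 1.200e-03] [-3.   0.8  6.3]
top
lane x = 0.5540 + -0.0443*y n 46 rms 0.0003 w 0.0423 yrange -0.012 0.19999999999999998
orange [254. 215.] 161 [0.5512 0.0737 0.098 ] z 0.0971
orange [327. 210.] 47 [ 0.5643 -0.091   0.0828] z 0.0819
orange [340. 211.] 48 [ 0.5596 -0.1206  0.0823] z 0.0816
orange [354. 212.] 49 [ 0.557  -0.1496  0.0832] z 0.0828
orange [367. 213.] 51 [ 0.5543 -0.1794  0.0822] z 0.0817
orange [227. 275.] 146 [0.4098 0.0844 0.6353] z 0.15
bar [0.5448 0.0737 0.0967] [0.5487 0.0732 0.0966]
deck/handle y -0.2765 -0.0705
wrist
too many indices for array: array is 1-dimensional, but 2 were indexed
deck/handle y -0.3061 -0.1796
```

send_rows(increments=[0, 0, 0, 0, 0, 0, 0, 0, 0, 0, 0, 0, 0, 0, 0, 0, 0, 0, 0, 0, 0])

```text
time_s: 13.58
eef_pos: [0.5456, -0.284, 0.0358]
tool_rot: [0.743, 0.669, 0.0, 0.001]
contact_force: [-2.5, 0.8, 5.7]
grip_width: 0.0134
grasp_force: 24.7
```

send_rows(increments=[0, 0, 2, 0, 0, 0, 0, 0, 0, 0, 0, 0, 0, 0])

```text
time_s: 13.82
eef_pos: [0.545, -0.2837, 0.0358]
tool_rot: [0.743, 0.669, -0.0, 0.0]
contact_force: [-0.7, -0.2, 1.3]
grip_width: 0.014
grasp_force: 24.5
```

send_rows(increments=[4, 0, 0, 0, 0, 0.025, 0, 4, 0, 0, 0, 0, 0.025, 0, 4, 0, 0, 0, 0, 0.025, 0, 4, 0, 0, 0, 0, 0.025, 0, 4, 0, 0, 0, 0, 0.025, 0, 4, 0, 0, 0, 0, 0.025, 0, 0, 0, 0, 0, 0, 0, 0, 0, 0, 0, 0, 0, 0, 0])

```text
time_s: 14.82
eef_pos: [0.5696, -0.2831, 0.0358]
tool_rot: [0.691, 0.723, 0.0, 0.0]
contact_force: [0.3, -0.3, 0.6]
grip_width: 0.0137
grasp_force: 25.3
```

```bash
python3 -c "
from h import *
rel()"
```

```text
tcp [ 0.5696 -0.2831  0.0358] [6.908e-01 7.230e-01 5.000e-04 4.000e-04] [ 0.3 -0.3  0.6]
top
lane x = 0.5542 + -0.0454*y n 46 rms 0.0004 w 0.0423 yrange -0.012 0.19999999999999998
orange [254. 215.] 162 [0.4859 0.0536 0.6088] z 0.0972
orange [353. 210.] 47 [ 0.5613 -0.1479  0.0834] z 0.0813
orange [366. 209.] 49 [ 0.4804 -0.0795  0.6014] z 0.0825
orange [327. 212.] 51 [ 0.5598 -0.0886  0.0827] z 0.082
orange [340. 211.] 46 [ 0.5607 -0.1192  0.0826] z 0.0818
orange [227. 275.] 146 [0.4183 0.1283 0.1515] z 0.1499
bar [0.5447 0.0738 0.0971] [0.5491 0.0731 0.0968]
deck/handle y -0.2793 -0.0688
wrist
too many indices for array: array is 1-dimensional, but 2 were indexed
deck/handle y -0.305 -0.1793
```

```bash
cat >> h.py <<'E'
def caps(n='top'):
    p,d,M=grab(n); W=cloud(M,d); hsv=cv2.cvtColor(p,cv2.COLOR_RGB2HSV)
    m=((hsv[...,0]<18)&(hsv[...,1]>140)&(hsv[...,2]>120)).astype(np.uint8)
    k,l,s,c=cv2.connectedComponentsWithStats(m); E=np.array(M['extrinsics']); out=[]
    K=np.array([[M['fx'],0,M['cx']],[0,M['fy'],M['cy']],[0,0,1.]])
    for i in range(1,k):
        w=np.median(W[l==i],0)
        if s[i,4]<25 or not(.5<w[0]<.615 and .07<w[2]<.094): continue
        q=cv2.undistortPoints(c[i].reshape(1,1,2),K,np.array([M['k1'],0,0,0.])).ravel()
        r=E[:3,:3]@[q[0],-q[1],-1]; o=E[:3,3]; out.append(o+r*(.080-o[2])/r[2])
    o=np.array(out); o=o[np.argsort(o[:,1])]; print(n,'caps',o[:,:2].round(4).tolist(),'slope,int',np.polyfit(o[:,1],o[:,0],1).round(4))
    try: measure_lane(p,W)
    except Exception as e: pass
    return o
E
python3 -c "
from h import *
for i in range(2): caps()
caps('wrist')
caps('scene')
s=robot.state()"
```

```text
top caps [[0.564, -0.1786], [0.5624, -0.1491], [0.5609, -0.1193], [0.5593, -0.0896]] slope,int [-0.0524  0.5546]
top caps [[0.5639, -0.1787], [0.5624, -0.1491], [0.5609, -0.1193], [0.5594, -0.0896]] slope,int [-0.0497  0.555 ]
wrist caps [[0.5669, -0.1862]] slope,int [-1.5221  0.2834]
scene caps [[0.5661, -0.1821], [0.5646, -0.152], [0.5631, -0.1223], [0.5615, -0.0922]] slope,int [-0.0511  0.5568]h.py:59: RankWarning: Polyfit may be poorly conditioned
  o=np.array(out); o=o[np.argsort(o[:,1])]; print(n,'caps',o[:,:2].round(4).tolist(),'slope,int',np.polyfit(o[:,1],o[:,0],1).round(4))
```

send_rows(increments=[-2, 0, 0, 0, 0, -0.006, 0, -0.2, 5, 0, 0, 0, 0, 0, -0.2, 5, 0, 0, 0, 0, 0, -0.2, 5, 0, 0, 0, 0, 0, -0.2, 5, 0, 0, 0, 0, 0, -0.2, 5, 0, 0, 0, 0, 0, -0.2, 5, 0, 0, 0, 0, 0, -0.3, 5, 0, 0, 0, 0, 0, -0.3, 5, 0, 0, 0, 0, 0, -0.2, 5, 0, 0, 0, 0, 0, 0, 0, 0, 0, 0, 0, 0])

```text
time_s: 16.5
eef_pos: [0.5649, -0.2372, 0.0358]
tool_rot: [0.693, 0.721, 0.0, -0.001]
contact_force: [-0.7, 0.6, 0.9]
grip_width: 0.0136
grasp_force: 24.6
```

```bash
python3 - <<'E'
from h import *
caps()
p,d,M=grab('top'); measure(p,cloud(M,d))
a=p[180:260,230:420]
q,_,_=grab('scene'); b=q[150:290,150:310]
cv2.imwrite('pics/t3.png',np.vstack([cv2.resize(a,(640,270),interpolation=cv2.INTER_CUBIC),cv2.resize(b[20:95],(640,300),interpolation=cv2.INTER_CUBIC)])[:,:,::-1])
E
```

```text
top caps [[0.5606, -0.1331], [0.5593, -0.1035], [0.5578, -0.0733], [0.5562, -0.0437]] slope,int [-0.0486  0.5542]
lane x = 0.5542 + -0.0453*y n 46 rms 0.0004 w 0.042 yrange -0.012 0.19999999999999998
orange [254. 215.] 162 [0.4858 0.0537 0.6087] z 0.0968
orange [320. 212.] 50 [ 0.4775 -0.027   0.6011] z 0.0818
orange [333. 212.] 50 [ 0.5598 -0.1042  0.0821] z 0.0821
orange [346. 211.] 47 [ 0.5597 -0.1329  0.0839] z 0.0819
orange [307. 213.] 50 [ 0.5557 -0.0435  0.0835] z 0.0823
orange [227. 275.] 145 [0.4098 0.0836 0.6352] z 0.1499
bar [0.5439 0.0738 0.096 ] [0.5487 0.0733 0.0966]
```

View pics/t3.png

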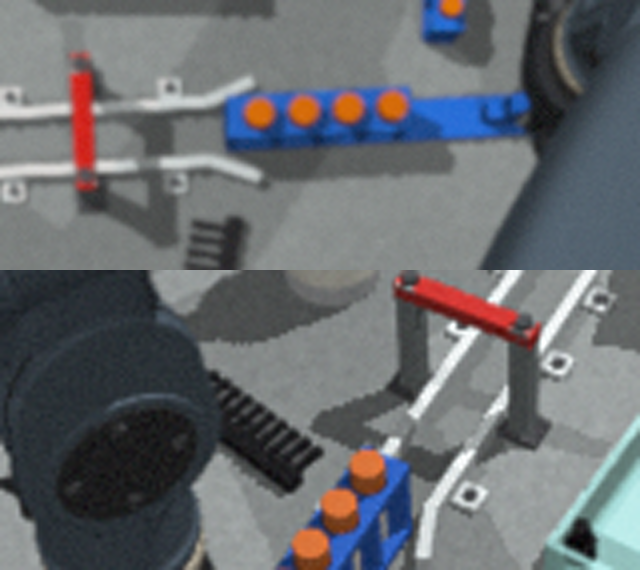

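The nose sits centred in the flare (top crop, nose at 225,125) and is aligned to within about 0.5 mm. I'll advance in steps and watch the force.

send_rows(increments=[-0.2, 4, 0, 0, 0, 0, 0, -0.2, 4, 0, 0, 0, 0, 0, -0.2, 4, 0, 0, 0, 0, 0, -0.2, 4, 0, 0, 0, 0, 0, -0.1, 4, 0, 0, 0, 0, 0, 0, 0, 0, 0, 0, 0, 0])

```text
time_s: 17.4
eef_pos: [0.564, -0.2174, 0.0358]
tool_rot: [0.693, 0.721, 0.0, -0.0]
contact_force: [0.1, -0.8, 0.3]
grip_width: 0.0138
grasp_force: 24.6
```

send_rows(increments=[-0.2, 4, 0, 0, 0, 0, 0, -0.2, 4, 0, 0, 0, 0, 0, -0.2, 4, 0, 0, 0, 0, 0, -0.2, 4, 0, 0, 0, 0, 0, -0.1, 4, 0, 0, 0, 0, 0, 0, 0, 0, 0, 0, 0, 0])

```text
time_s: 18.15
eef_pos: [0.5631, -0.1974, 0.0358]
tool_rot: [0.693, 0.721, 0.0, -0.0]
contact_force: [-0.2, 0.6, -0.2]
grip_width: 0.0136
grasp_force: 24.6
```

send_rows(increments=[-0.2, 4, 0, 0, 0, 0, 0, -0.2, 4, 0, 0, 0, 0, 0, -0.2, 4, 0, 0, 0, 0, 0, -0.2, 4, 0, 0, 0, 0, 0, -0.1, 4, 0, 0, 0, 0, 0, -0.2, 4, 0, 0, 0, 0, 0, -0.2, 4, 0, 0, 0, 0, 0, -0.2, 4, 0, 0, 0, 0, 0, -0.1, 2, 0, 0, 0, 0, 0, 0, 0, 0, 0, 0, 0, 0])

```text
time_s: 19.4
eef_pos: [0.5615, -0.1637, 0.0358]
tool_rot: [0.693, 0.721, 0.0, -0.0]
contact_force: [-0.8, 0.4, -0.1]
grip_width: 0.0137
grasp_force: 24.5
```

```bash
python3 - <<'E'
from h import *
caps()
E
```

```text
top caps [[0.5572, -0.0603], [0.556, -0.03], [0.5542, -0.0004], [0.5534, 0.0293]] slope,int [-0.0445  0.5545]
```

send_rows(increments=[-0.2, 4, 0, 0, 0, 0, 0, -0.2, 4, 0, 0, 0, 0, 0, -0.2, 4, 0, 0, 0, 0, 0, -0.2, 4, 0, 0, 0, 0, 0, -0.1, 4, 0, 0, 0, 0, 0, -0.2, 4, 0, 0, 0, 0, 0, -0.2, 4, 0, 0, 0, 0, 0, -0.2, 4, 0, 0, 0, 0, 0, -0.2, 4, 0, 0, 0, 0, 0, -0.1, 4, 0, 0, 0, 0, 0, -0.2, 4, 0, 0, 0, 0, 0, -0.2, 4, 0, 0, 0, 0, 0, 0, 0, 0, 0, 0, 0, 0])

```text
time_s: 21.08
eef_pos: [0.5593, -0.1154, 0.0358]
tool_rot: [0.693, 0.721, 0.0, -0.0]
contact_force: [0.1, -0.0, -0.2]
grip_width: 0.0133
grasp_force: 24.5
```

send_rows(increments=[-0.2, 4, 0, 0, 0, 0, 0, -0.2, 4, 0, 0, 0, 0, 0, -0.2, 4, 0, 0, 0, 0, 0, -0.2, 4, 0, 0, 0, 0, 0, -0.1, 4, 0, 0, 0, 0, 0, -0.2, 4, 0, 0, 0, 0, 0, -0.2, 4, 0, 0, 0, 0, 0, -0.2, 4, 0, 0, 0, 0, 0, -0.2, 4, 0, 0, 0, 0, 0, -0.1, 4, 0, 0, 0, 0, 0, -0.2, 4, 0, 0, 0, 0, 0, -0.2, 4, 0, 0, 0, 0, 0, 0, 0, 0, 0, 0, 0, 0])

```text
time_s: 22.7
eef_pos: [0.5571, -0.0674, 0.0358]
tool_rot: [0.693, 0.721, 0.0, -0.0]
contact_force: [0.6, 1.2, -1.6]
grip_width: 0.0138
grasp_force: 24.4
```

```bash
python3 - <<'E'
from h import *
caps()
E
```

```text
top caps [[0.5525, 0.0355], [0.5503, 0.0951], [0.549, 0.1249]] slope,int [-0.039   0.5539]
```

send_rows(increments=[-0.2, 4, 0, 0, 0, 0, 0, -0.2, 4, 0, 0, 0, 0, 0, -0.2, 4, 0, 0, 0, 0, 0, -0.2, 4, 0, 0, 0, 0, 0, -0.1, 4, 0, 0, 0, 0, 0, -0.2, 4, 0, 0, 0, 0, 0, -0.2, 4, 0, 0, 0, 0, 0, -0.2, 4, 0, 0, 0, 0, 0, -0.2, 4, 0, 0, 0, 0, 0, -0.1, 4, 0, 0, 0, 0, 0, -0.2, 4, 0, 0, 0, 0, 0, 0, 0, 0, 0, 0, 0, 0])

```text
time_s: 24.25
eef_pos: [0.5551, -0.0234, 0.0358]
tool_rot: [0.693, 0.721, 0.0, -0.0]
contact_force: [-0.3, 0.7, -1.9]
grip_width: 0.0133
grasp_force: 24.4
```

```bash
python3 - <<'E'
from h import *
caps()
p,d,M=grab('top'); W=cloud(M,d); z=W[...,2]
g=p.max(2)<60
m=g&(z>.015)&(z<.045)&(abs(W[...,0]-.545)<.015)&(W[...,1]>.18)&(W[...,1]<.25)
w=W[m]; print('tip',len(w),w.min(0).round(4) if len(w) else '',w.max(0).round(4) if len(w) else '')
hsv=cv2.cvtColor(p,cv2.COLOR_RGB2HSV); b=(hsv[...,0]>95)&(hsv[...,0]<130)&(hsv[...,1]>100)&(abs(W[...,0]-.55)<.03)&(z>.06); print('nose y',W[b][:,1].max().round(4))
cv2.imwrite('pics/t4.png',cv2.resize(p[190:250,165:285],(800,400),interpolation=cv2.INTER_CUBIC)[:,:,::-1])
E
```

```text
top caps [[0.5496, 0.1093], [0.5486, 0.139], [0.5471, 0.169]] slope,int [-0.0424  0.5543]
tip 29 [0.5344 0.2292 0.0175] [0.5517 0.235  0.0391]
nose y 0.1901
```

View pics/t4.png

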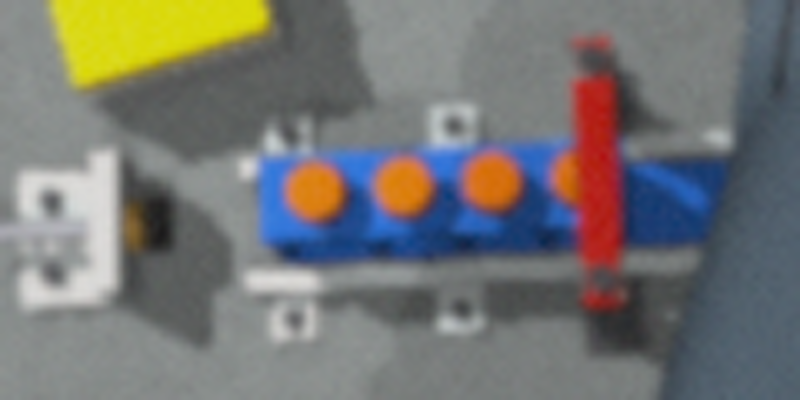

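The picture shows the nose at x=260 px and the rubber tip at x=172 px, about 33–37 mm apart, with caps 1–3 past the bar. I'll go 24 mm, then creep.

send_rows(increments=[-0.2, 4, 0, 0, 0, 0, 0, -0.2, 4, 0, 0, 0, 0, 0, -0.2, 4, 0, 0, 0, 0, 0, -0.2, 4, 0, 0, 0, 0, 0, -0.1, 4, 0, 0, 0, 0, 0, -0.2, 4, 0, 0, 0, 0, 0, 0, 0, 0, 0, 0, 0, 0])

```text
time_s: 25.22
eef_pos: [0.554, 0.0006, 0.0358]
tool_rot: [0.693, 0.721, 0.0, -0.0]
contact_force: [0.4, 0.6, -1.8]
grip_width: 0.0134
grasp_force: 24.4
```

send_rows(increments=[-0.1, 1.5, 0, 0, 0, 0, 0, 0, 1.5, 0, 0, 0, 0, 0, 0, 0, 0, 0, 0, 0, 0])

```text
time_s: 25.6
eef_pos: [0.554, 0.0028, 0.0358]
tool_rot: [0.693, 0.721, 0.0, -0.0]
contact_force: [-0.3, -0.5, -1.2]
grip_width: 0.0132
grasp_force: 24.4
```

send_rows(increments=[-0.1, 1.5, 0, 0, 0, 0, 0, 0, 1.5, 0, 0, 0, 0, 0, 0, 0, 0, 0, 0, 0, 0])

```text
time_s: 25.98
eef_pos: [0.5539, 0.0059, 0.0358]
tool_rot: [0.693, 0.721, 0.0, -0.0]
contact_force: [0.4, -0.7, -1.6]
grip_width: 0.0134
grasp_force: 24.4
```

send_rows(increments=[-0.1, 1, 0, 0, 0, 0, 0, 0, 1, 0, 0, 0, 0, 0, 0, 0, 0, 0, 0, 0, 0])

```text
time_s: 26.35
eef_pos: [0.5538, 0.0079, 0.0358]
tool_rot: [0.693, 0.721, 0.0, -0.0]
contact_force: [-0.4, -1.1, -1.5]
grip_width: 0.0139
grasp_force: 24.4
```

send_rows(increments=[-0.1, 1, 0, 0, 0, 0, 0, 0, 1, 0, 0, 0, 0, 0, 0, 0, 0, 0, 0, 0, 0])

```text
time_s: 26.72
eef_pos: [0.5537, 0.0099, 0.0358]
tool_rot: [0.693, 0.721, 0.0, -0.0]
contact_force: [0.2, -0.5, -0.6]
grip_width: 0.0136
grasp_force: 24.4
```

send_rows(increments=[-0.1, 1, 0, 0, 0, 0, 0, 0, 0, 0, 0, 0, 0, 0])

```text
time_s: 26.98
eef_pos: [0.5536, 0.0109, 0.0358]
tool_rot: [0.693, 0.721, 0.0, -0.0]
contact_force: [0.3, -0.6, -2.0]
grip_width: 0.0135
grasp_force: 24.4
```

send_rows(increments=[0, 1, 0, 0, 0, 0, 0, 0, 0, 0, 0, 0, 0, 0])

```text
time_s: 27.22
eef_pos: [0.5536, 0.0119, 0.0358]
tool_rot: [0.693, 0.721, 0.0, -0.0]
contact_force: [0.4, -0.8, -0.9]
grip_width: 0.0137
grasp_force: 24.4
```

send_rows(increments=[-0.1, 1, 0, 0, 0, 0, 0, 0, 0, 0, 0, 0, 0, 0])

```text
time_s: 27.48
eef_pos: [0.5535, 0.0129, 0.0358]
tool_rot: [0.693, 0.721, 0.0, -0.0]
contact_force: [0.7, -0.8, -1.8]
grip_width: 0.0137
grasp_force: 24.4
```

send_rows(increments=[0, 1, 0, 0, 0, 0, 0, 0, 0, 0, 0, 0, 0, 0])

```text
time_s: 27.72
eef_pos: [0.5535, 0.0139, 0.0358]
tool_rot: [0.693, 0.721, 0.0, -0.0]
contact_force: [-0.2, -2.0, -0.6]
grip_width: 0.0137
grasp_force: 24.4
```

send_rows(increments=[0, 0.7, 0, 0, 0, 0, 0, 0, 0, 0, 0, 0, 0, 0])

```text
time_s: 27.98
eef_pos: [0.5534, 0.0145, 0.0358]
tool_rot: [0.693, 0.721, 0.0, -0.0]
contact_force: [1.0, -1.6, -2.0]
grip_width: 0.0135
grasp_force: 24.4
```

send_rows(increments=[0, 0.7, 0, 0, 0, 0, 0, 0, 0, 0, 0, 0, 0, 0])

```text
time_s: 28.22
eef_pos: [0.5535, 0.015, 0.0358]
tool_rot: [0.693, 0.721, -0.0, 0.0]
contact_force: [0.5, -1.9, -1.6]
grip_width: 0.0135
grasp_force: 24.4
```

send_rows(increments=[0, 0.7, 0, 0, 0, 0, 0, 0, 0, 0, 0, 0, 0, 0])

```text
time_s: 28.48
eef_pos: [0.5536, 0.015, 0.036]
tool_rot: [0.693, 0.721, -0.001, 0.001]
contact_force: [-0.1, -4.9, -0.6]
grip_width: 0.0137
grasp_force: 24.6
```

send_rows(increments=[0, 0.7, 0, 0, 0, 0, 0, 0, 0, 0, 0, 0, 0, 0])

```text
time_s: 28.72
eef_pos: [0.5537, 0.015, 0.0361]
tool_rot: [0.693, 0.72, -0.001, 0.001]
contact_force: [0.9, -7.1, -0.9]
grip_width: 0.0138
grasp_force: 24.8
```

Firm contact at about 6 N. I'll hold briefly, ease off most of the push, then release.

send_rows(increments=[0, 0.3, 0, 0, 0, 0, 0, 0, 0, 0, 0, 0, 0, 0, 0, 0, 0, 0, 0, 0, 0, 0, 0, 0, 0, 0, 0, 0])

```text
time_s: 29.22
eef_pos: [0.5537, 0.015, 0.0361]
tool_rot: [0.694, 0.72, -0.001, 0.001]
contact_force: [0.4, -6.7, 0.1]
grip_width: 0.0132
grasp_force: 24.8
```

send_rows(increments=[0, -0.9, 0, 0, 0, 0, 0, 0, -0.6, 0, 0, 0, 0, 0, 0, 0, 0, 0, 0, 0, 0.05, 0, 0, 0, 0, 0, 0, 0.2, 0, 0, 0, 0, 0, 0, 0.35, 0, 0, 0, 0, 0, 0, 0.5, 0, 0, 0, 0, 0, 0, 0.5])

```text
time_s: 30.1
eef_pos: [0.5535, 0.0157, 0.0359]
tool_rot: [0.693, 0.721, 0.0, -0.0]
contact_force: [0.3, 0.2, 0.4]
grip_width: 0.0428
grasp_force: 0.0
```

Released. Lifting straight up, back from the bar, then checking.

send_rows(increments=[0, 0, 10, 0, 0, 0, 0.5, 0, 0, 30, 0, 0, 0, 0.5, 0, 0, 50, 0, 0, 0, 0.5, 0, -20, 50, 0, 0, 0, 0.5, 0, -50, 30, 0, 0, 0, 0.5, 0, -50, 0, 0, 0, 0, 0.5, 0, -50, 0, 0, 0, 0, 0.5, 0, -50, 0, 0, 0, 0, 0.5, 0, 0, 0, 0, 0, 0, 0.5])

```text
time_s: 31.22
eef_pos: [0.5532, -0.2082, 0.2061]
tool_rot: [0.695, 0.719, -0.0, 0.001]
contact_force: [0.9, -0.1, 0.3]
grip_width: 0.0423
grasp_force: 0.0
```

```bash
python3 - <<'E'
from h import *
caps()
p,d,M=grab('top'); W=cloud(M,d); measure(p,W); z=W[...,2]
hsv=cv2.cvtColor(p,cv2.COLOR_RGB2HSV); b=(hsv[...,0]>95)&(hsv[...,0]<130)&(hsv[...,1]>100)&(abs(W[...,0]-.55)<.03)&(z>.06); print('nose y',W[b][:,1].max().round(4))
cv2.imwrite('pics/t5.png',cv2.resize(p[180:260,165:325],(800,400),interpolation=cv2.INTER_CUBIC)[:,:,::-1])
E
```

```text
top caps [[0.5494, 0.1176], [0.5478, 0.1474], [0.5468, 0.1773], [0.5452, 0.2067]] slope,int [-0.0456  0.5547]
lane x = 0.5536 + -0.0366*y n 16 rms 0.0005 w 0.0421 yrange -0.008 0.188
orange [254. 214.] 126 [0.5511 0.0738 0.0974] z 0.0972
orange [208. 219.] 50 [0.5466 0.1768 0.0831] z 0.0818
orange [222. 218.] 47 [0.5475 0.1474 0.0824] z 0.0823
orange [235. 217.] 43 [0.4727 0.0754 0.6014] z 0.0823
orange [195. 219.] 51 [0.4709 0.1205 0.6017] z 0.0822
orange [227. 275.] 146 [0.4098 0.0845 0.6353] z 0.1496
bar [0.5437 0.0738 0.0959] [0.549  0.0736 0.0966]
nose y 0.2292
```

View pics/t5.png

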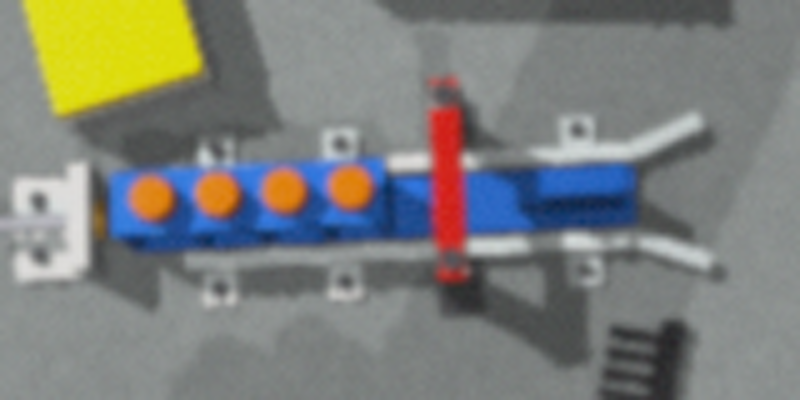

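The rack lies centred in the lane with its nose on the tip at (110,200). All four caps are past the bar at (450,190) and seated at 82 mm, and the bystanders in view look unmoved. Handing in.

```bash
python3 -c "
from station import robot
print(robot.close_job())"
```

```text
the job is handed in; nothing more can be done
None
```

I handed the job in at about 31 s of the 72 s: all four tubes are seated, the rack passed under the bar with no noticeable gate contact, and it rests against the end stop's rubber tip after a push of about 6 N.

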